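# Pot the vial, prop and hold the bench shield

## Task

Move the tall vial from the white rack into the open grey lead pot, upright all the way, and let it stand fully home on the pot's floor. Then flip the kickstand of the tilting bench shield over its top and fully down on the far side, and after that push the shield upright and keep holding it there so that it cannot tip back: finish while still holding it. Leave the other things on the bench where they are.

Things in the scene. Friction and masses are not known exactly. Their poses are not given: they have to be found in the camera images.
- tall_vial: Capped glass vial, tallest of the three in the white rack: cylinder 22 mm in diameter, 80 mm tall (white cap: the top 14 mm, same width), about 35 g. Origin: centre of its underside, z up its axis. It stands in a hole of the rack 25 mm wide and 20 mm deep, underside 6 mm above the bench; the other two are 48 mm tall; their order varies.
- rack: White fixed block, 60 (x) by 170 (y) by 26 mm high, with three holes in a row along its own y axis, 56 mm apart, the middle one at its centre. Origin: centre of its underside, on the bench.
- pot_in (a point): Centre of the inner floor of the open grey lead pot, 10 mm above the bench, z up. Bore 28 mm in diameter and 35 mm deep, rim 45 mm above the bench with outer diameter 60 mm; below 28 mm height a step of 84 mm diameter. The pot is heavy and does not move. A seated vial stands out 45 mm above the rim.
- shield_base: Fixed steel foot plate of the bench shield, 100 (x) by 250 (y) by 8 mm. Origin: centre of its underside on the bench. Its -x axis points roughly to the robot (yaw varies by 0.2 rad), y runs along the shield; the tilt axis is parallel to y, 30 mm above the origin.
- shield_panel: Tilting shield: clear window in a frame of 16 mm square aluminium bar, 220 mm wide (y), top edge 200 mm above the bench when upright, 0.9 kg. Origin: on the tilt axis at mid width; z along the uprights, +x the far side. The frame lies at x -38 to -22 mm, z -10 to 170 mm, so its weight always tips it to the robot, onto a stop; about 1.5 N at the top edge keeps it upright.
- panel_top (a point): Middle of the shield's top edge: panel frame x -30, y 0, z 170 mm.
- shield_tilt (a joint): Tilt of the shield in rad: 0 upright, negative leans to the robot (-0.30: on its stop, as at the start), positive leans away. With the kickstand down its foot meets the bench at about +0.01 and stops the shield there; with it up nothing stops the shield falling over to the far side.
- leg (a joint): Kickstand angle in rad relative to the shield: 0 stowed (as at the start), pointing up and 0.15 rad to the robot's side of the uprights; it grows as the leg swings over the top to the far side; 2.76 is fully down, on its stop. With the shield on its stop the leg is straight up at 0.45: short of that it falls back, beyond it falls by itself fully down.
- leg_hub (a point): Kickstand pivot, on the +y side of the shield (robot's left): panel frame x -12, y +146, z 95 mm, i.e. the leg swings in a plane 36 mm outside the frame's side. The axis is parallel to the panel's y.
- leg_tip (a point): Centre of the kickstand's rubber foot, 135 mm from leg_hub: a cylinder 16 mm in diameter and 16 mm long across the leg; the leg is a 10 mm round steel rod, total about 0.13 kg. Stowed, the foot is about 240 mm above the bench and the rod can be pushed at it or just below with well under 1 N.
- short_vial_a: Capped vial, 22 mm in diameter, 48 mm tall, in the rack: leave it. Origin: centre of its underside.
- short_vial_b: Another like short_vial_a: leave it.
- steel_pot: Closed shiny steel pot, 72 mm in diameter, 62 mm tall, to the robot's right: leave it. Origin: centre of its underside.
- tape: Paper roll, 80 mm in diameter, 20 mm tall: leave it. Origin: centre of its underside.
- beaker: Glass beaker, 64 mm wide, 85 mm tall: leave it. Origin: centre of its underside.
- wash_bottle: White bottle, 68 mm wide, 150 mm tall: leave it. Origin: centre of its underside.
- marker: Marker pen, 130 mm long, 13 mm thick, lying: leave it. Origin: its middle, underside.
- forceps: Steel forceps, 140 mm long, 6 mm high, lying: leave it. Origin: its middle, underside.
Mind the look-alikes: they are no part of the job. Leave any brown look-alike of the part that bears pot_in alone.

How it is judged (in metres and radians):
On the way, in this order (a step that is already met when the one before it is completed fails the run):
1. the tall vial stands fully home in the lead pot, let go (z of tall_vial in the frame of pot_in below 0.004 m and horizontal distance between tall_vial and pot_in below 0.007 m and angle between tall_vial's own z axis and vertical below 0.2 rad and contact force between the fingers and tall_vial below 0.05 N), for 0.3 s.
2. the kickstand is over centre and fully down (value of joint leg above 2.6 rad), for 0.2 s.
3. the shield is upright, held by the fingers (value of joint shield_tilt between -0.07 and 0.07 rad and contact force between the fingers and shield_panel above 0.4 N), for 0.3 s.
At the end, for the whole second after the job is handed in: Vial on the pot floor (4 mm height, 7 mm centre, 0.2 rad upright), not touched by the fingers; kickstand fully down (joint above 2.6); shield still, within 0.07 rad of upright, fingers pressing it with over 0.4 N. In that order: vial, kickstand, shield (all of step 1 and all of step 3 and value of joint leg above 2.6 rad and velocity of joint shield_tilt between -0.1 and 0.1 rad/s); the arm keeps its last pose, push and grip.
It fails at once if the tall vial is tipped over (angle between tall_vial's own z axis and vertical above 0.7 rad).
It fails at once if one of the other things on the bench is moved more than 30 mm (distance of any of short_vial_a, short_vial_b, steel_pot, tape, beaker, wash_bottle, marker, forceps from where it was at the start of the episode above 0.03 m).
It also fails if it takes over 61 s, if anything falls off the work surface, if the arm or the gripper's body presses on something with over 40 N, if the wrist force passes 120 N, or if a joint passes its speed limit or range.

## Robot

A 7-joint arm with a two-finger parallel gripper is mounted at the origin on the work surface. World frame = base frame: x ahead of the robot, y to its left, z up, the work surface at z = 0. Lengths are in mm, angles in rad, forces in N, time in s.
With the tool pointing down it reaches from about 350 to 900 mm from the base axis. Payload 19.9 kg.
Tool frame: the origin (TCP) lies between the finger pads; the fingertips stand 25 mm ahead of it and the grasp point (between the pads) lies 6 mm ahead of it (tcp_to_tips is the distance from the TCP to the fingertips, in mm); z points along the fingers, x is the direction in which the jaws open and shut, and the axes are right-handed (so a half turn about z gives the same grasp; the last joint's range is limited). The gripper opens to 85 mm and grips with 20 to 120 N. Pads are 22 mm wide; open, the fingers measure 114 mm over their backs; the gripper's body (76 mm by 85 mm) begins 54 mm behind the grasp point. The pads swing forward as they close: fully open they stand 13 mm farther back than shut.
Start: joints at [1.26, 0.417, -0.01, 1.614, 0.005, 1.111, -0.053], TCP at [166.584, -602.373, 256.26] pointing down, gripper open.
Joint ranges: [-2.81, 2.81], [-0.39, 2.02], [-1.27, 1.25], [0.06, 2.57], [-1.19, 4.33], [0.19, 2], [-2.82, 2.82]. Speed limits (rad/s): [1.89, 1.89, 2.39, 2.39, 3.01, 3.01, 3.01].

## Interface

Orientations are given as a rotation vector (axis times angle).
In Python, from plant import state, grab_frame, get_calibration, finish_job, tcp_to_tips gives the robot as it stands.
- The arm moves only by the tool move_arm, never from a script. Its argument "moves" is a list of rows, each a list of 3 entries, a list of its own where there are three numbers: the finger opening in mm, from 0 to 85.4, then the shift along the world's x, y, z in mm, then the turn, a rotation vector about the world's x, y, z in degrees. A call has exactly 5 rows; each row is the pose to reach, as a shift and turn from the pose commanded when the call began; what a row does not reach only later rows make up. A row lasts 1/10 s, in which the tool goes at most 50 mm and 8.59 degrees, less where a joint would pass 70% of its speed; a pose out of reach is approached as far as the arm can. A call with a gripper value outside its range is refused whole. The fingers move at their own pace and stop on an object; "squeeze" is the grip in N (left out, the last holds). Time passes only in rows, so rows that repeat a pose let the fingers close, or fill a call up. It gives the time, the measured TCP pose, the force and the opening at its end, in the units of the state.
- state(): the state, without advancing time (a new reading comes with each control period).
- grab_frame(name): name is "side" or "top"; returns the picture (420x560x3 uint8, blue, green, red); there is no depth.
- get_calibration(name): a dict with "mtx" (3x3 intrinsics, pixels), "R" (3x3) and "t" (3): a world point X has camera coordinates R X + t. Camera axes: x right, y down, z forward; pixel columns grow to the right and rows downward; lengths in mm; the calibration is good to about 2 mm. A picture is of the moment at which its call begins. get_calibration takes no time and is no camera call.
- finish_job(): hands the job in, once; it reports no verdict.
The state is a dict: "time_s": time; "joints": joint angles; "joint_vel": joint speeds; "joint_efforts": joint torques, N m; "tcp_pos": TCP position; "ee_rot": TCP orientation; "force": force on the tool from outside, world axes, zero at the start; "ft_torque": the same for the moment, N m; "opening": finger opening in mm.
Only numpy, scipy, OpenCV 4.12 (cv2) and the standard library are available. Lean on these libraries where they do the work, as an engineer would, in place of code of your own. Each camera call takes 0.05 s, during which the arm holds its last target.

## Working session

There is one attempt and no reset: what is moved stays moved. The work goes in short steps, Python scripts to look and compute and a tool call to move; the robot and the scene stay as the last step left them, time stands still between calls to the robot, and variables do not carry over. Pictures are saved under pics/ and viewed, and the job is handed in when it is done.

Besides the shell and the picture viewer there is one more tool, called after "Emit:" as name(argument=value, ...) on one line, values as JSON. move_arm: Moves the arm, as the interface text tells. Its arguments: {"type":"object","properties":{"moves":{"type":"array","items":{"type":"array"}},"squeeze":{"type":"number"}},"required":["moves"]}

```bash
mkdir -p pics; ls
python3 - <<'E'
from plant import *
import cv2
print(state())
for n in("side","top"):
    cv2.imwrite(f"pics/{n}0.png",grab_frame(n)); c=get_calibration(n); print(n,c)
print(tcp_to_tips)
E
```

```text
pics
{'time_s': 0.0, 'joints': array([ 1.25951354,  0.41795044, -0.01033354,  1.61415786,  0.00468907,
        1.11073383, -0.05299269]), 'joint_vel': array([ 8.21657998e-04, -6.83321181e-04, -9.85234529e-04,  6.46578097e-04,
        1.33003448e-05, -2.95452403e-04, -1.52014549e-04]), 'joint_efforts': array([-9.12118376e-04, -8.64454150e+01,  6.78839218e-01, -4.34901631e+01,
        1.90947909e-02,  7.44764402e-03, -1.47222369e-05]), 'tcp_pos': array([ 166.5028175 , -602.08202895,  255.68166677]), 'ee_rot': array([-2.49949812e+00,  1.90205287e+00,  1.59509203e-03]), 'force': array([ 0.61828089, -0.40927947,  0.02058877]), 'ft_torque': array([ 0.02383014, -0.02553124, -0.00429866]), 'opening': 85.32318031963064}
side {'mtx': array([[441.12493372,   0.        , 286.2282202 ],
       [  0.        , 441.12493372, 207.0867181 ],
       [  0.        ,   0.        ,   1.        ]]), 'R': array([[-0.93018213, -0.36709295,  0.00199352],
       [-0.2121419 ,  0.53310167, -0.81902285],
       [ 0.29959477, -0.76226333, -0.57375744]]), 't': array([ 498.34123563,  275.47563453, 1138.13681576])}
top {'mtx': array([[536.59888279,   0.        , 278.22389049],
       [  0.        , 536.59888279, 202.6548585 ],
       [  0.        ,   0.        ,   1.        ]]), 'R': array([[-0.01262463, -0.99973447, -0.01927704],
       [-0.98777746,  0.01546434, -0.15510173],
       [ 0.15535865,  0.01708332, -0.98771041]]), 't': array([  -7.69034664,  548.72561019, 1719.23045214])}
25.0
```

View pics/side0.png

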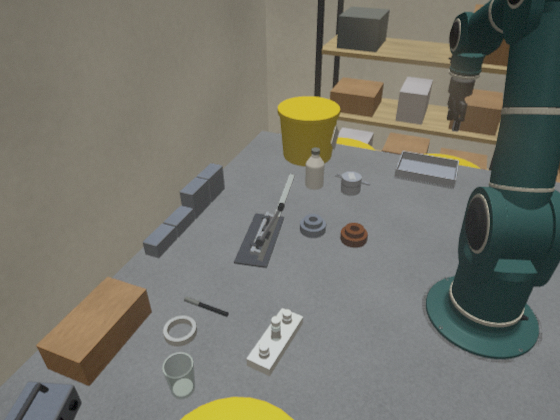

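View pics/top0.png

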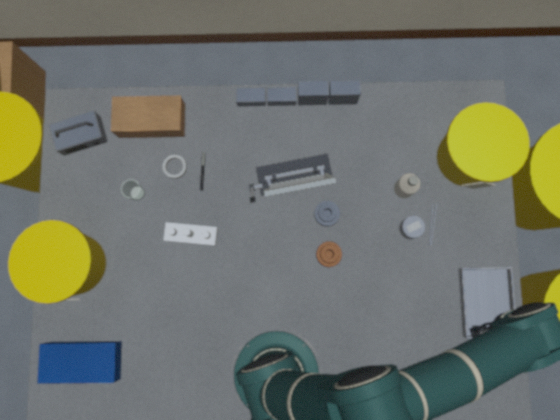

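The top view shows the rack at (190,233), a grey pot at (327,213), its brown look-alike at (329,253), and the shield at (295,175) with its hub and leg at (255,190). I'll enlarge these.

Run:
```python
import cv2,numpy as np
s=cv2.imread("pics/side0.png");t=cv2.imread("pics/top0.png")
def crop(im,x,y,w,h,k): return cv2.resize(im[y:y+h,x:x+w],None,fx=k,fy=k,interpolation=cv2.INTER_CUBIC)
cv2.imwrite("pics/a.png",np.hstack([crop(s,240,300,70,75,5),crop(t,155,205,75,62,6)[:372,:][:372] if 0 else cv2.resize(crop(t,155,210,75,75,5),(375,375))]))
cv2.imwrite("pics/b.png",np.hstack([crop(s,230,165,80,110,5),crop(s,290,200,80,110,5)[:,:]]))
cv2.imwrite("pics/c.png",crop(t,240,140,130,100,6))
```

```text
(no output)
```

View pics/a.png

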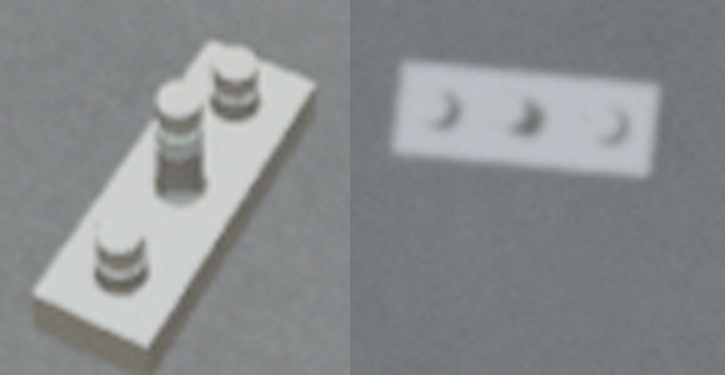

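View pics/b.png

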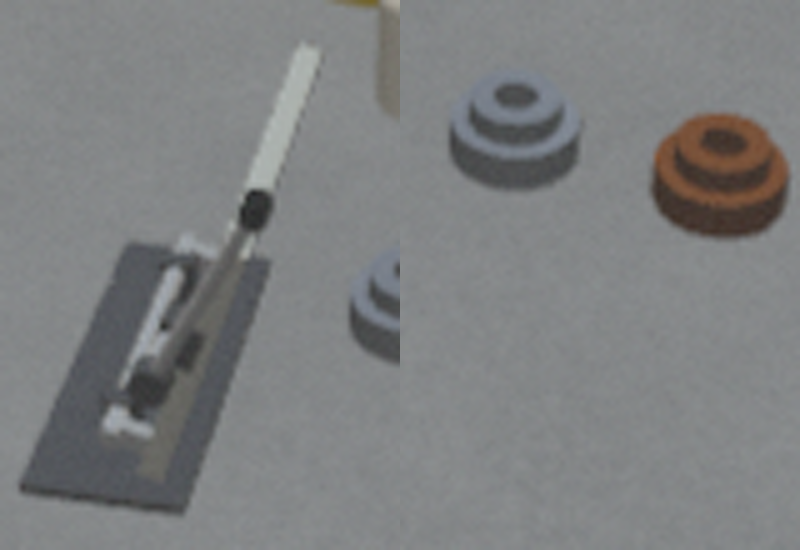

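View pics/c.png

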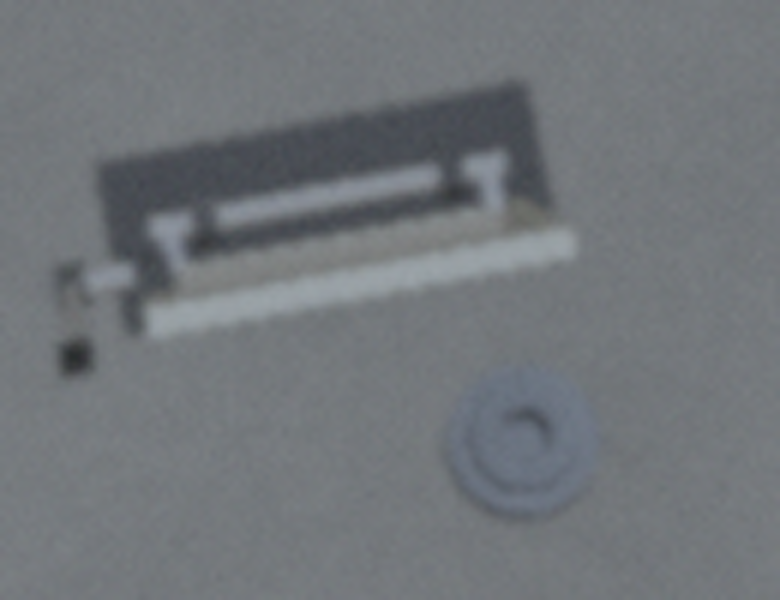

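Three vials stand in the rack in the side view, at (264,352), (276,320) and (287,316). The middle one, at (276,320), stands out far more, so it is the tall vial. The grey pot at side (313,226) is the target, and the brown one at (354,234) is the decoy. I'll work out their positions by fitting segmentations.

```bash
cat > h.py <<'E'
import numpy as np,cv2
from plant import *
C={n:get_calibration(n) for n in("side","top")}
def proj(n,P):
    c=C[n];q=np.atleast_2d(P)@c["R"].T+c["t"];q=q@c["mtx"].T;return q[:,:2]/q[:,2:]
def ray(n,uv,z):
    c=C[n];d=c["R"].T@np.linalg.solve(c["mtx"],[uv[0],uv[1],1]);o=-c["R"].T@c["t"];return o+d*(z-o[2])/d[2]
def circ(c,r,z,n=72):
    a=np.linspace(0,2*np.pi,n,endpoint=False);return np.c_[c[0]+r*np.cos(a),c[1]+r*np.sin(a),0*a+z]
def sil(n,sets,shape=(420,560),k=8):
    m=np.zeros((shape[0],shape[1]),np.uint8)
    for P in sets:
        h=cv2.convexHull(proj(n,P).astype(np.float32))
        cv2.fillConvexPoly(m,np.round(h*256).astype(np.int32),255,cv2.LINE_AA,8)
    return m/255.
E
python3 - <<'E'
from h import *
from scipy.optimize import minimize
s=cv2.imread("pics/side0.png");t=cv2.imread("pics/top0.png");im={"side":s,"top":t}
def fit(n,model,p0,score,roi):
    x,y,w,h=roi
    def f(p): return -(np.corrcoef(sil(n,model(p))[y:y+h,x:x+w].ravel(),score[y:y+h,x:x+w].ravel())[0,1])
    r=minimize(f,p0,method="Nelder-Mead",options=dict(initial_simplex=np.vstack([p0]+[np.array(p0)+d for d in np.diag([15,15,.1][:len(p0)])]),xatol=.05,fatol=1e-6))
    return r.x,-r.fun
def pot(p): return [np.vstack([circ(p,42,0),circ(p,42,28)]),np.vstack([circ(p,30,28),circ(p,30,45)])]
def rack(p):
    c,s_=np.cos(p[2]),np.sin(p[2]);b=np.array([[30,85],[30,-85],[-30,-85],[-30,85]])@np.array([[c,s_],[-s_,c]])+p[:2]
    return [np.vstack([np.c_[b,[0]*4],np.c_[b,[26]*4]])]
for n,uv,ruv,roi,rroi in(("side",(313,222),(276,338),(293,203,42,40),(235,302,80,76)),("top",(327,213),(190,233),(305,198,45,33),(150,205,80,60))):
    i=im[n].astype(float)
    bl=cv2.GaussianBlur(i[:,:,0]-i[:,:,2],(3,3),0.7)
    p0=ray(n,uv,25)[:2]
    print(n,"pot",p0,fit(n,pot,p0,bl,roi))
    p0=np.r_[ray(n,ruv,26)[:2],0]
    if 1:
        # rack: warm-ness+brightness
        sc=i[:,:,2]*1.0
        if n=="side": sc=i[:,:,2]-i[:,:,0]
        print(n,"rack",p0,fit(n,rack,p0,sc,rroi), fit(n,rack,p0,i.sum(2),rroi))
    print("vialtop z86", ray(n,(276,318.7) if n=="side" else (188.5,233),86))
E
```

```text
side pot [ 515.59922386 -183.23541788] (array([ 523.56901796, -204.62974906]), np.float64(0.6638982180180845))
side rack [450.20543211 282.74527373   0.        ] (array([ 4.53063332e+02,  2.78205301e+02, -9.54392584e-02]), np.float64(0.6796271498117729)) (array([ 4.61108164e+02,  2.61097364e+02, -1.04350959e-01]), np.float64(0.7148458700097599))
vialtop z86 [452.12818062 276.3680423   86.        ]
top pot [ 514.26451744 -175.73201173] (array([ 517.13219464, -175.33954229]), np.float64(0.9447913554626559))
top rack [454.49889897 276.97313493   0.        ] (array([ 4.54478159e+02,  2.80351597e+02, -1.12210205e-01]), np.float64(0.9586364927606513)) (array([ 4.54697050e+02,  2.80329821e+02, -1.07099442e-01]), np.float64(0.9564521125399302))
vialtop z86 [448.43310045 270.75161265  86.        ]
```

```bash
cat > ov.py <<'E'
from h import *
def draw(n,im,roi,k,lines):
    x,y,w,h=roi;o=cv2.resize(im[y:y+h,x:x+w],None,fx=k,fy=k,interpolation=cv2.INTER_CUBIC)
    for P,col in lines:
        q=(proj(n,P)-[x,y]+.5)*k-.5
        cv2.polylines(o,[np.round(q*16).astype(np.int32)],False,col,1,cv2.LINE_AA,4)
    return o
def cl(P): return np.vstack([P,P[:1]])
def rot(a): return np.array([[np.cos(a),-np.sin(a)],[np.sin(a),np.cos(a)]])
def rackl(p):
    b=np.array([[30,85],[30,-85],[-30,-85],[-30,85]])@rot(p[2]).T+p[:2]
    L=[(cl(np.c_[b,[26]*4]),(0,0,255)),(cl(np.c_[b,[0]*4]),(0,160,0))]
    return L+[(cl(circ(p,11,86)),(255,0,0)),(cl(circ(p,12.5,26)),(255,0,255))]
def potl(p): return [(cl(circ(p,r,z)),c) for r,z,c in((42,0,(0,160,0)),(42,28,(0,0,255)),(30,45,(255,0,0)),(14,45,(0,255,255)))]
E
python3 - <<'E'
from ov import *
s=cv2.imread("pics/side0.png");t=cv2.imread("pics/top0.png")
R=rackl([454.5,280.3,-.11]);P=potl([517.1,-175.3])
a=np.hstack([draw("side",s,(240,300,70,75),5,R),draw("top",t,(150,200,80,75),5,R)])
b=np.hstack([draw("side",s,(283,195,70,45),5,P),draw("top",t,(290,190,80,45),5,P)])
cv2.imwrite("pics/d.png",np.vstack([a,b]))
E
```

```text
(no output)
```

View pics/d.png

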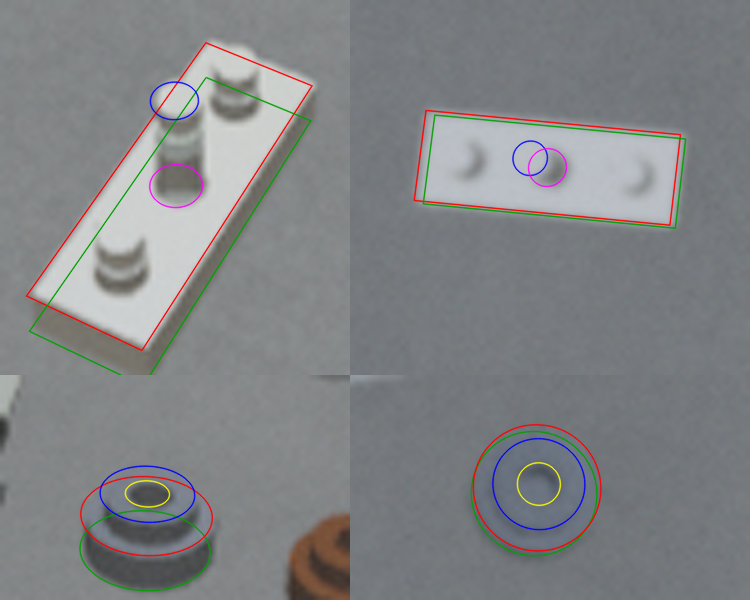

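```bash
cat >> ov.py <<'E'
def shield(p,tilt,leg):
    R2=rot(p[2]);X=lambda P:np.c_[np.asarray(P)[:,:2]@R2.T+p[:2],np.asarray(P)[:,2]]
    def pan(P):
        P=np.asarray(P,float);c,s=np.cos(tilt),np.sin(tilt)
        return X(np.c_[P[:,0]*c+P[:,2]*s,P[:,1],30-P[:,0]*s+P[:,2]*c])
    hub=np.array([-12,146,95.]);a=-.15+leg
    tip=hub+135*np.array([np.sin(a),0,np.cos(a)])
    return X,pan,hub,tip
def shieldl(p,tilt=-.3,leg=0):
    X,pan,hub,tip=shield(p,tilt,leg)
    b=[[50,125],[50,-125],[-50,-125],[-50,125]]
    L=[(cl(X([[*q,8] for q in b])),(0,0,255))]
    L.append((cl(pan([[-38,110,170],[-38,-110,170],[-22,-110,170],[-22,110,170]])),(255,0,0)))
    L.append((cl(pan([[-38,110,-10],[-38,-110,-10],[-38,-110,170],[-38,110,170]])),(0,255,0)))
    L.append((pan([hub,tip]),(0,255,255)))
    return L
E
python3 - <<'E'
from ov import *
s=cv2.imread("pics/side0.png");t=cv2.imread("pics/top0.png")
f=lambda u,v:ray("top",(u/6+240-.4,v/6+140-.4),8)
a,b=f(97,162),f(527,83);print(a,b,np.linalg.norm(a-b))
d=(a-b)[:2];yaw=np.arctan2(-d[0],d[1]);p=np.r_[(a+b)[:2]/2-50*np.array([np.cos(yaw),np.sin(yaw)]),yaw];print(p)
S=shieldl(p)
o=np.hstack([draw("side",s,(230,165,80,110),5,S),np.vstack([draw("top",t,(245,145,100,70),4,S),np.zeros((270,400,3),np.uint8)])])
cv2.imwrite("pics/e.png",o)
X,pan,h,tp=shield(p,-.3,0);print("hub,tip,top",pan([h,tp,[-30,0,170]]))
E
```

```text
[678.84640469  59.67846622   8.        ] [ 720.40214369 -183.90337194    8.        ] 247.10117628673154
[ 6.50336399e+02 -7.05211014e+01  1.68975949e-01]
hub,tip,top [[586.80781424  66.75019392 117.21072399]
 [528.92379159  56.87501868 238.7710828 ]
 [572.5615815  -83.7897016  183.54159695]]
```

View pics/e.png

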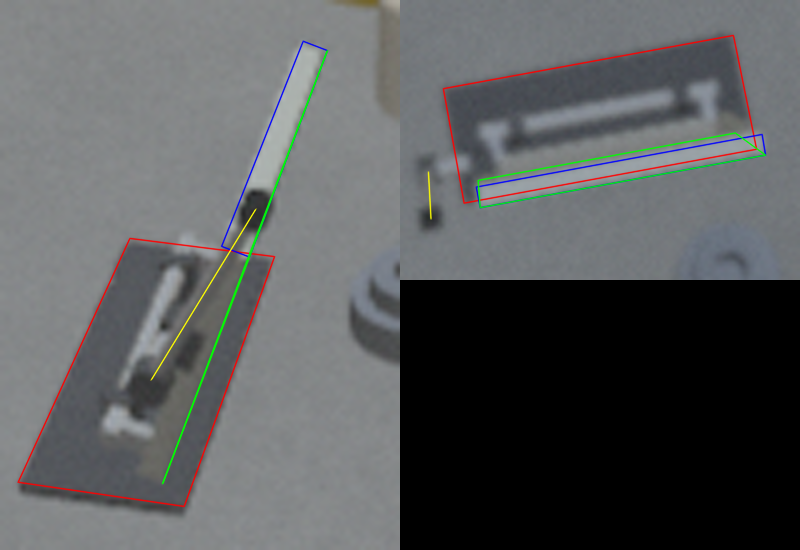

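The projected shield model lines up with both views. The positions I have so far, as (x, y) in mm:

| Item | Estimate |
|---|---|
| Rack and tall vial | about (453, 279) |
| Grey pot | about (516.5, -176) |
| Shield base | (650, -71), yaw 0.17 rad |

Next I'll plan an arc over to the rack.

Run:
```python
import numpy as np
th0=np.degrees(np.arctan2(-602.37,166.58));r0=625.
T=[];
for i in range(26):
    th=np.radians(th0+4.25*i);r=r0+(532-r0)*i/25;T.append([r*np.cos(th),r*np.sin(th),256+min(84,10*i)])
T=np.array(T);print(T[-1])
for c in range(5):
    print([[85,[*map(int,np.round(T[5*c+j]-np.round(T[5*c])))],[0,0,round(4.25*j,2)]] for j in range(1,6)])
```

```text
[452.5909906  279.61651458 340.        ]
[[85, [43, 17, 10], [0, 0, 4.25]], [85, [84, 38, 20], [0, 0, 8.5]], [85, [123, 61, 30], [0, 0, 12.75]], [85, [160, 87, 40], [0, 0, 17.0]], [85, [195, 116, 50], [0, 0, 21.25]]]
[[85, [33, 31, 10], [0, 0, 4.25]], [85, [63, 64, 20], [0, 0, 8.5]], [85, [90, 99, 30], [0, 0, 12.75]], [85, [115, 136, 34], [0, 0, 17.0]], [85, [136, 174, 34], [0, 0, 21.25]]]
[[85, [19, 40, 0], [0, 0, 4.25]], [85, [34, 80, 0], [0, 0, 8.5]], [85, [46, 121, 0], [0, 0, 12.75]], [85, [55, 163, 0], [0, 0, 17.0]], [85, [61, 205, 0], [0, 0, 21.25]]]
[[85, [3, 43, 0], [0, 0, 4.25]], [85, [2, 85, 0], [0, 0, 8.5]], [85, [-1, 126, 0], [0, 0, 12.75]], [85, [-8, 167, 0], [0, 0, 17.0]], [85, [-18, 207, 0], [0, 0, 21.25]]]
[[85, [-12, 39, 0], [0, 0, 4.25]], [85, [-27, 76, 0], [0, 0, 8.5]], [85, [-45, 113, 0], [0, 0, 12.75]], [85, [-66, 147, 0], [0, 0, 17.0]], [85, [-88, 180, 0], [0, 0, 21.25]]]
```

Emit:
move_arm(moves=[[85,[43,17,10],[0,0,4.25]],[85,[84,38,20],[0,0,8.5]],[85,[123,61,30],[0,0,12.75]],[85,[160,87,40],[0,0,17]],[85,[195,116,50],[0,0,21.25]]])

```text
time_s: 0.6
tcp_pos: [362.9, -485.1, 306.3]
ee_rot: [-2.81, 1.405, 0.001]
force: [0.4, -0.1, -0.1]
opening: 84.9
```

Emit:
move_arm(moves=[[85,[33,31,10],[0,0,4.25]],[85,[63,64,20],[0,0,8.5]],[85,[90,99,30],[0,0,12.75]],[85,[115,136,34],[0,0,17]],[85,[136,174,34],[0,0,21.25]]])

```text
time_s: 1.1
tcp_pos: [498.7, -310.8, 340.7]
ee_rot: [3.021, -0.862, 0.001]
force: [0.3, -0.4, -0.1]
opening: 85.0
```

Emit:
move_arm(moves=[[85,[19,40,0],[0,0,4.25]],[85,[34,80,0],[0,0,8.5]],[85,[46,121,0],[0,0,12.75]],[85,[55,163,0],[0,0,17]],[85,[61,205,0],[0,0,21.25]]])

```text
time_s: 1.6
tcp_pos: [558.7, -105.6, 340.0]
ee_rot: [-3.128, 0.29, 0.001]
force: [0.4, -0.7, -0.3]
opening: 85.4
```

Emit:
move_arm(moves=[[85,[3,43,0],[0,0,4.25]],[85,[2,85,0],[0,0,8.5]],[85,[-1,126,0],[0,0,12.75]],[85,[-8,167,0],[0,0,17]],[85,[-18,207,0],[0,0,21.25]]])

```text
time_s: 2.1
tcp_pos: [540.1, 101.3, 340.0]
ee_rot: [-3.128, -0.291, 0.001]
force: [0.8, 0.1, -0.1]
opening: 84.9
```

Emit:
move_arm(moves=[[85,[-12,39,0],[0,0,4.25]],[85,[-27,76,0],[0,0,8.5]],[85,[-45,113,0],[0,0,12.75]],[85,[-66,147,0],[0,0,17]],[85,[-88,180,0],[0,0,21.25]]])

```text
time_s: 2.6
tcp_pos: [451.5, 280.9, 340.1]
ee_rot: [3.021, 0.863, -0.001]
force: [1.7, -0.3, -0.0]
opening: 85.1
```

Emit:
move_arm(moves=[[85,[0,0,-45],[0,0,0]],[85,[0,0,-90],[0,0,0]],[85,[0,0,-135],[0,0,0]],[85,[0,0,-180],[0,0,0]],[85,[0,0,-210],[0,0,0]]])

```text
time_s: 3.1
tcp_pos: [451.5, 278.9, 127.2]
ee_rot: [3.022, 0.858, -0.005]
force: [0.2, -0.7, -0.1]
opening: 84.9
```

Run:
```python
from ov import *
s=grab_frame("side");t=grab_frame("top");cv2.imwrite("pics/side1.png",s);cv2.imwrite("pics/top1.png",t)
st=state();print(st["tcp_pos"],st["ee_rot"])
p=st["tcp_pos"];a=np.r_[p,];b=p+[0,0,-60]
L=[(np.array([a,b]),(0,0,255))]
cv2.imwrite("pics/f.png",np.hstack([draw("side",s,(240,270,70,100),5,L),draw("top",t,(150,190,80,100),5,L)]))
```

```text
[450.77753511 278.50349195 126.87703485] [ 3.02103314  0.85857473 -0.00980261]
```

View pics/f.png

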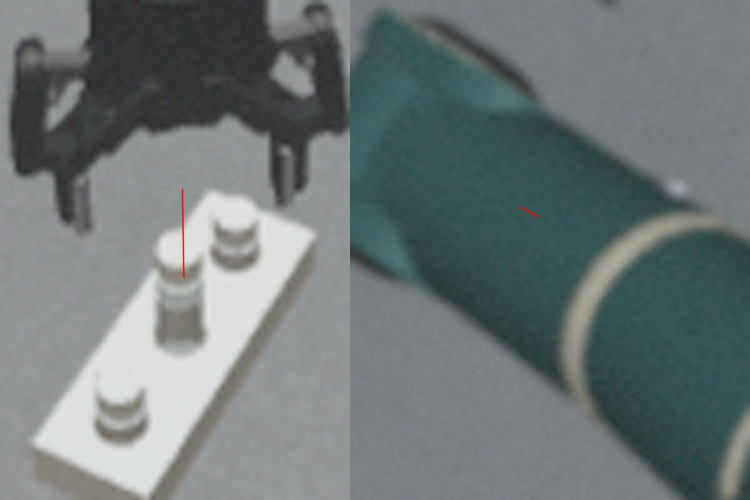

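Emit:
move_arm(moves=[[85,[1,0,-30],[0,0,0]],[85,[1,0,-53],[0,0,0]],[85,[1,0,-53],[0,0,0]],[10,[1,0,-53],[0,0,0]],[10,[1,0,-53],[0,0,0]]], squeeze=30)

```text
time_s: 3.7
tcp_pos: [454.4, 280.2, 79.2]
ee_rot: [-3.022, -0.858, -0.003]
force: [-0.2, -0.5, 0.4]
opening: 58.3
```

Emit:
move_arm(moves=[[10,[0,0,0],[0,0,0]],[10,[0,0,0],[0,0,0]],[10,[0,0,0],[0,0,0]],[10,[0,0,0],[0,0,0]],[10,[0,0,0],[0,0,0]]])

```text
time_s: 4.2
tcp_pos: [453.9, 279.8, 77.9]
ee_rot: [3.022, 0.858, 0.001]
force: [-1.1, -0.4, 8.2]
opening: 21.2
```

Run:
```python
from ov import *
st=state();print(st["tcp_pos"],st["ee_rot"],st["opening"],st["force"])
s=grab_frame("side");cv2.imwrite("pics/g.png",draw("side",s,(230,270,90,100),6,[]))
```

```text
[453.94768368 279.81483927  77.93198094] [3.02201728e+00 8.58161283e-01 1.41107824e-03] 21.204995922990356 [-1.06217179 -0.36222594  8.20274063]
```

View pics/g.png

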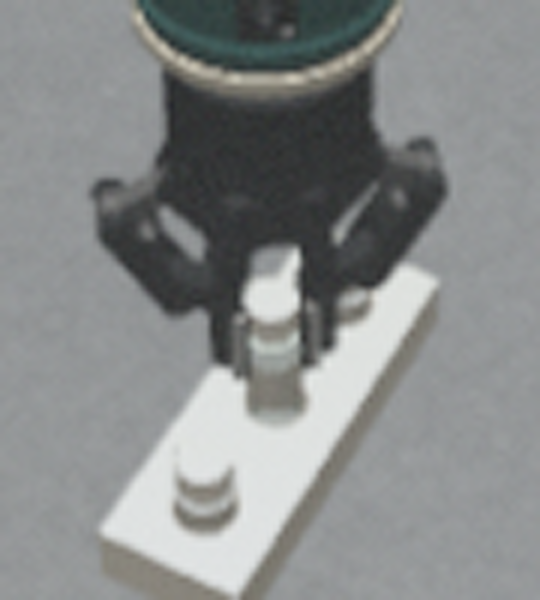

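The vial is gripped, with the opening reading 21.2 mm and the two short vials untouched. Now I'll lift it straight up.

Emit:
move_arm(moves=[[10,[0,0,15],[0,0,0]],[10,[0,0,45],[0,0,0]],[10,[0,0,90],[0,0,0]],[10,[0,0,135],[0,0,0]],[10,[0,0,180],[0,0,0]]])

```text
time_s: 4.75
tcp_pos: [452.9, 279.7, 260.1]
ee_rot: [-3.022, -0.859, 0.0]
force: [0.7, -0.3, 0.1]
opening: 21.1
```

Emit:
move_arm(moves=[[10,[0,0,40],[0,0,0]],[10,[0,0,80],[0,0,0]],[10,[0,0,105],[0,0,0]],[10,[0,0,105],[0,0,0]],[10,[0,0,105],[0,0,0]]])

```text
time_s: 5.25
tcp_pos: [453.2, 279.6, 362.8]
ee_rot: [3.022, 0.859, 0.001]
force: [0.2, 0.2, -1.3]
opening: 21.2
```

Run:
```python
from ov import *
st=state();p=st["tcp_pos"];print(p,st["ee_rot"],st["opening"],st["force"])
s=grab_frame("side");cv2.imwrite("pics/side2.png",s)
q=proj("side",[p])[0].astype(int);print(q)
L=[(cl(circ(p,11,p[2]-71.9)),(0,0,255)),(cl(circ(p,11,p[2]+8.1)),(255,0,0))]
cv2.imwrite("pics/i.png",draw("side",s,(q[0]-45,q[1]-50,90,100),6,L))
# arc plan
a0=np.degrees(np.arctan2(p[1],p[0]));r0=np.hypot(*p[:2]);g=np.array([516.5,-175.8]);a1=np.degrees(np.arctan2(g[1],g[0]));r1=np.hypot(*g);print(a0,a1,r0,r1)
n=15;T=[]
for i in range(n+1):
    f=i/n;th=np.radians(a0+(a1-a0)*f);r=r0+(r1-r0)*f;T.append([r*np.cos(th),r*np.sin(th)])
T=np.array(T)
for c in range(3): print([[10,[*map(int,np.round(T[5*c+j]-np.round(T[5*c]))),0],[0,0,round((a1-a0)/n*j,2)]] for j in range(1,6)])
```

```text
[453.19750928 279.60023298 362.82576645] [3.02163882e+00 8.58702081e-01 1.00166288e-03] 21.175195290856355 [ 0.18316268  0.2327116  -1.2720207 ]
[273 223]
31.67251358029499 -18.79692395063123 532.507532995208 545.5986528575744
[[10, [17, -27, 0], [0, 0, np.float64(-3.36)]], [10, [31, -55, 0], [0, 0, np.float64(-6.73)]], [10, [45, -83, 0], [0, 0, np.float64(-10.09)]], [10, [56, -112, 0], [0, 0, np.float64(-13.46)]], [10, [66, -142, 0], [0, 0, np.float64(-16.82)]]]
[[10, [8, -31, 0], [0, 0, np.float64(-3.36)]], [10, [14, -62, 0], [0, 0, np.float64(-6.73)]], [10, [19, -93, 0], [0, 0, np.float64(-10.09)]], [10, [21, -125, 0], [0, 0, np.float64(-13.46)]], [10, [22, -157, 0], [0, 0, np.float64(-16.82)]]]
[[10, [-1, -31, 0], [0, 0, np.float64(-3.36)]], [10, [-4, -63, 0], [0, 0, np.float64(-6.73)]], [10, [-9, -95, 0], [0, 0, np.float64(-10.09)]], [10, [-16, -126, 0], [0, 0, np.float64(-13.46)]], [10, [-24, -157, 0], [0, 0, np.float64(-16.82)]]]
```

View pics/i.png

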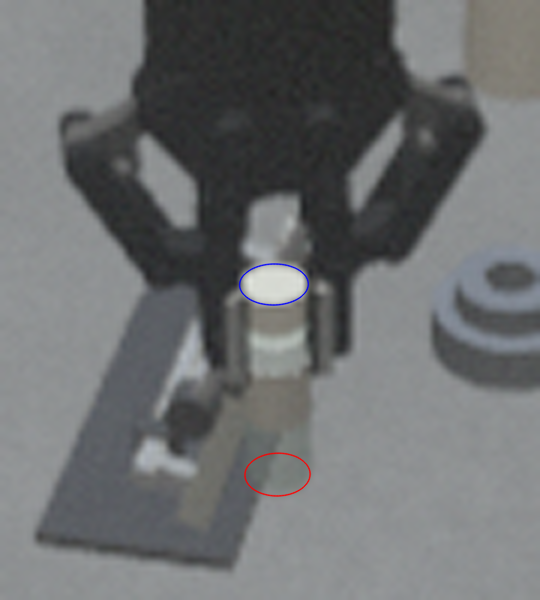

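The vial hangs upright and centred, and it matches the predicted outlines in the side view. Next is the arc over to above the pot.

Emit:
move_arm(moves=[[10,[17,-27,0],[0,0,-3.36]],[10,[31,-55,0],[0,0,-6.73]],[10,[45,-83,0],[0,0,-10.09]],[10,[56,-112,0],[0,0,-13.46]],[10,[66,-142,0],[0,0,-16.82]]])

```text
time_s: 5.8
tcp_pos: [519.4, 136.4, 361.2]
ee_rot: [-3.115, -0.404, 0.003]
force: [1.1, 0.2, 0.0]
opening: 21.4
```

Emit:
move_arm(moves=[[10,[8,-31,0],[0,0,-3.36]],[10,[14,-62,0],[0,0,-6.73]],[10,[19,-93,0],[0,0,-10.09]],[10,[21,-125,0],[0,0,-13.46]],[10,[22,-157,0],[0,0,-16.82]]])

```text
time_s: 6.3
tcp_pos: [541.1, -20.5, 361.2]
ee_rot: [-3.141, 0.056, 0.003]
force: [0.5, -0.3, -0.4]
opening: 21.2
```

Emit:
move_arm(moves=[[10,[-1,-31,0],[0,0,-3.36]],[10,[-4,-63,0],[0,0,-6.73]],[10,[-9,-95,0],[0,0,-10.09]],[10,[-16,-126,0],[0,0,-13.46]],[10,[-24,-157,0],[0,0,-16.82]]])

```text
time_s: 6.8
tcp_pos: [516.8, -177.3, 361.1]
ee_rot: [-3.098, 0.515, 0.003]
force: [0.7, -0.4, -1.3]
opening: 21.2
```

Emit:
move_arm(moves=[[10,[0,0,-40],[0,0,0]],[10,[0,0,-80],[0,0,0]],[10,[0,0,-120],[0,0,0]],[10,[0,0,-160],[0,0,0]],[10,[0,0,-200],[0,0,0]]])

```text
time_s: 7.3
tcp_pos: [516.7, -175.9, 159.9]
ee_rot: [-3.099, 0.511, 0.003]
force: [0.9, -1.0, -0.1]
opening: 21.4
```

Run:
```python
from ov import *
s=grab_frame("side");cv2.imwrite("pics/side3.png",s)
st=state();p=st["tcp_pos"];print(p,st["ee_rot"],st["opening"],st["force"])
L=[(cl(circ(p,11,p[2]-71.9)),(0,0,255)),(cl(circ(p,11,p[2]+8.1)),(255,0,0))]
L+=potl([516.5,-175.8])
cv2.imwrite("pics/j.png",draw("side",s,(270,160,90,90),6,L)); cv2.imwrite("pics/j2.png",draw("side",s,(270,160,90,90),6,[]))
```

```text
[ 513.91280114 -175.23751957  153.97219117] [-3.09750647  0.5108576   0.01430938] 20.965081462173693 [ -5.64879999   1.43385815 -10.79426571]
```

View pics/j.png

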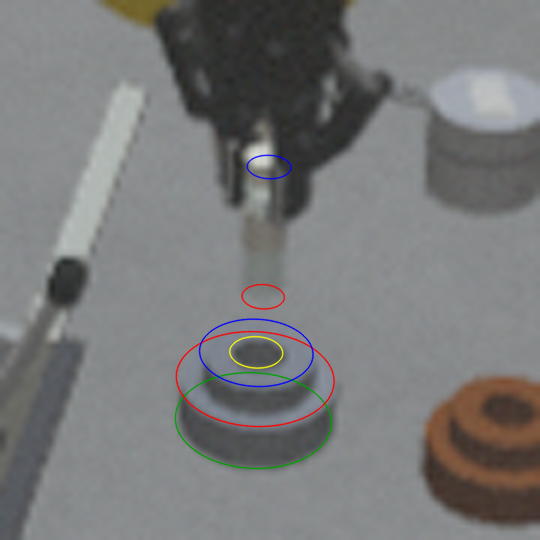

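View pics/j2.png

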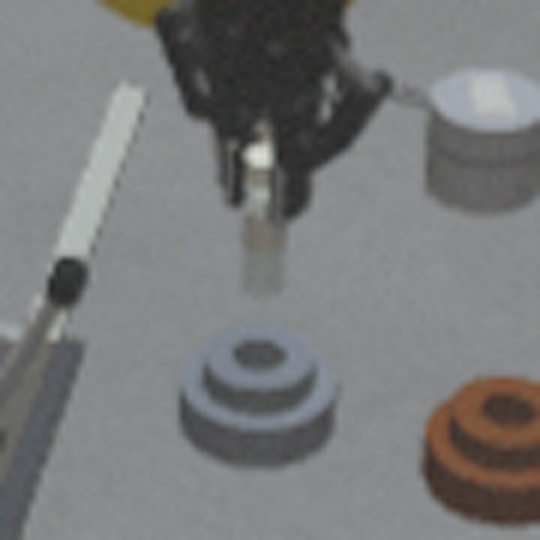

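Emit:
move_arm(moves=[[10,[-1,0,-8],[0,0,0]],[10,[-1,0,-15],[0,0,0]],[10,[-1,0,-15],[0,0,0]],[10,[-1,0,-15],[0,0,0]],[10,[-1,0,-15],[0,0,0]]])

```text
time_s: 7.85
tcp_pos: [517.1, -176.6, 148.4]
ee_rot: [3.099, -0.512, 0.002]
force: [0.1, 0.8, -0.2]
opening: 21.2
```

Run:
```python
from ov import *
st=state();p=st["tcp_pos"];print(p,st["ee_rot"],st["opening"],st["force"])
s=grab_frame("side");cv2.imwrite("pics/side4.png",s);t=grab_frame("top")
L=[(cl(circ(p,11,p[2]-71.9)),(0,0,255)),(cl(circ(p,14,45)),(0,255,255)),(cl(circ(p,42,28)),(0,255,0))]
cv2.imwrite("pics/k.png",np.hstack([draw("side",s,(285,185,56,60),7,L),draw("side",s,(285,185,56,60),7,L[:1])]))
cv2.imwrite("pics/k2.png",draw("top",t,(280,180,90,70),7,L))
```

```text
[ 517.06165112 -176.57231546  148.36122326] [ 3.09912483e+00 -5.11918275e-01  2.35925337e-03] 21.205758579188316 [ 0.05752668  0.75462794 -0.21780043]
```

View pics/k.png

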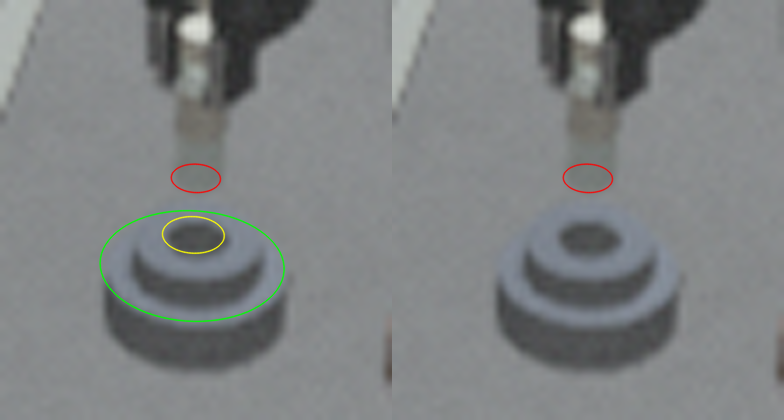

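View pics/k2.png

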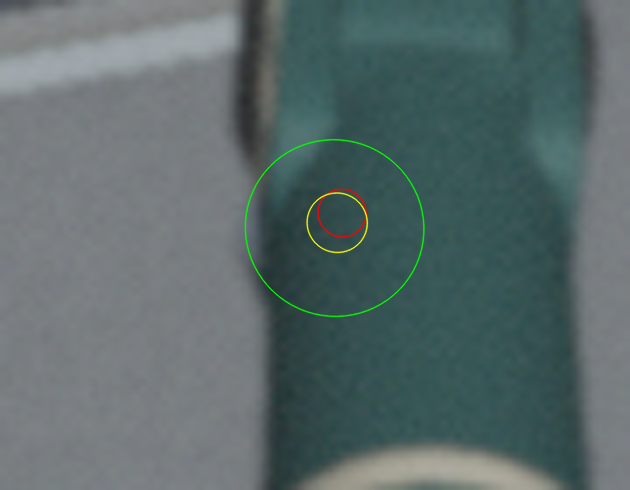

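The vial and the bore share the same column offset, so they are aligned. I'll descend and watch the force.

Emit:
move_arm(moves=[[10,[0,0.5,-10],[0,0,0]],[10,[0,0.5,-20],[0,0,0]],[10,[0,0.5,-30],[0,0,0]],[10,[0,0.5,-40],[0,0,0]],[10,[0,0.5,-50],[0,0,0]]])

```text
time_s: 8.45
tcp_pos: [516.4, -175.8, 96.1]
ee_rot: [-3.099, 0.512, 0.001]
force: [-0.2, 0.3, -1.8]
opening: 21.3
```

Emit:
move_arm(moves=[[10,[0,0,-4],[0,0,0]],[10,[0,0,-8],[0,0,0]],[10,[0,0,-12],[0,0,0]],[10,[0,0,-14],[0,0,0]],[10,[0,0,-14],[0,0,0]]])

```text
time_s: 8.95
tcp_pos: [516.5, -175.9, 83.2]
ee_rot: [3.1, -0.512, -0.0]
force: [0.1, 0.4, -0.7]
opening: 21.2
```

Run:
```python
from ov import *
st=state();p=st["tcp_pos"];print(p,st["ee_rot"],st["opening"],st["force"])
s=grab_frame("side")
cv2.imwrite("pics/l.png",draw("side",s,(280,165,66,80),7,[]))
```

```text
[ 516.54874299 -175.88521384   83.16829673] [ 3.09957548e+00 -5.11756342e-01 -2.54366270e-04] 21.15279475399535 [ 0.09543746  0.38008903 -0.70885757]
```

View pics/l.png

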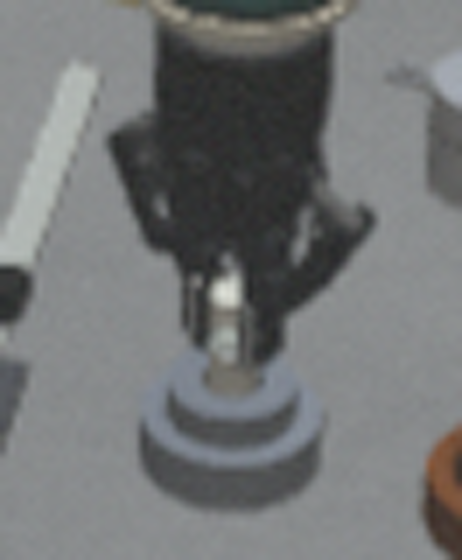

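The vial is inside the bore with no side load, about 1 mm off the floor. I'll lower a little further and release.

Emit:
move_arm(moves=[[10,[0,0,-1],[0,0,0]],[10,[0,0,-1.5],[0,0,0]],[10,[0,0,-1.5],[0,0,0]],[10,[0,0,-1.5],[0,0,0]],[10,[0,0,-1.5],[0,0,0]]])

```text
time_s: 9.5
tcp_pos: [516.7, -175.9, 82.0]
ee_rot: [3.1, -0.512, 0.0]
force: [-1.5, 1.1, 5.4]
opening: 21.0
```

Emit:
move_arm(moves=[[40,[0,0,0],[0,0,0]],[40,[0,0,0],[0,0,0]],[40,[0,0,0],[0,0,0]],[40,[0,0,0],[0,0,0]],[40,[0,0,0],[0,0,0]]])

```text
time_s: 10.0
tcp_pos: [516.6, -175.9, 81.7]
ee_rot: [-3.1, 0.512, 0.0]
force: [0.1, -0.4, 0.8]
opening: 40.1
```

Emit:
move_arm(moves=[[50,[0,0,5],[0,0,0]],[50,[0,0,20],[0,0,0]],[50,[0,0,45],[0,0,0]],[50,[0,0,80],[0,0,0]],[50,[0,0,125],[0,0,0]]])

```text
time_s: 10.5
tcp_pos: [515.9, -175.5, 208.3]
ee_rot: [-3.099, 0.511, 0.002]
force: [0.6, 0.7, -0.0]
opening: 50.3
```

Run:
```python
from ov import *
st=state();p=st["tcp_pos"];print(p,st["ee_rot"],st["opening"],st["force"])
s=grab_frame("side")
L=[(cl(circ([516.5,-176],11,90)),(0,0,255))]
cv2.imwrite("pics/m.png",draw("side",s,(280,165,66,80),7,L))
```

```text
[ 515.91737572 -175.52724906  208.29842602] [-3.09920274e+00  5.11125089e-01  2.36108308e-03] 50.26328412881627 [ 0.56796738  0.72790935 -0.00322914]
```

View pics/m.png

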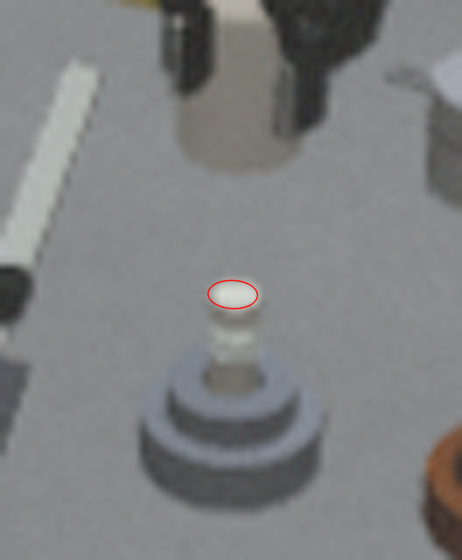

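The vial cap sits right on the predicted outline for z = 90 mm at (233,294) in the crop, so the vial is seated and released. Next is the kickstand: I'll close the fingers, turn the jaws along the shield and move in front of the foot.

Emit:
move_arm(moves=[[0,[-5,22,2],[0,0,-6.14]],[0,[-10,44,5],[0,0,-12.28]],[0,[-14,67,7],[0,0,-18.42]],[0,[-19,89,10],[0,0,-24.56]],[0,[-24,111,12],[0,0,-30.7]]])

```text
time_s: 11.05
tcp_pos: [492.5, -63.9, 220.2]
ee_rot: [-2.85, 1.32, -0.002]
force: [0.9, 0.1, -0.3]
opening: 0.1
```

Emit:
move_arm(moves=[[0,[-5,22,2],[0,0,-6.14]],[0,[-10,44,5],[0,0,-12.28]],[0,[-14,67,7],[0,0,-18.42]],[0,[-19,89,10],[0,0,-24.56]],[0,[-24,111,12],[0,0,-30.7]]])

```text
time_s: 11.55
tcp_pos: [468.4, 47.2, 232.1]
ee_rot: [-2.399, 2.027, -0.002]
force: [0.1, -0.7, -0.0]
opening: 0.0
```

Emit:
move_arm(moves=[[0,[0,0,0],[0,0,0]],[0,[0,0,0],[0,0,0]],[0,[0,0,0],[0,0,0]],[0,[0,0,0],[0,0,0]],[0,[0,0,0],[0,0,0]]])

```text
time_s: 12.05
tcp_pos: [468.7, 45.6, 230.8]
ee_rot: [2.403, -2.023, -0.0]
force: [-0.0, 0.1, 0.5]
opening: -0.0
```

Run:
```python
from ov import *
from scipy.spatial.transform import Rotation as R
st=state();p=st["tcp_pos"];print(p,R.from_rotvec(st["ee_rot"]).as_matrix().round(3).tolist(),st["opening"],st["force"],st["joints"].round(2))
s=grab_frame("side");t=grab_frame("top")
L=shieldl([650.3,-70.5,.169])[3:]+[(np.array([p,p-[0,0,25]]),(0,0,255))]
cv2.imwrite("pics/n.png",np.hstack([draw("side",s,(215,130,100,140),4,L),draw("top",t,(230,130,90,140),4,L)]))
```

```text
[468.65677425  45.56929223 230.77672668] [[0.171, -0.985, -0.0], [-0.985, -0.171, 0.0], [-0.0, 0.0, -1.0]] -0.01694521692616287 [-0.02648513  0.12477551  0.50049351] [ 0.2   0.19 -0.4   2.    0.09  0.97 -1.65]
```

View pics/n.png

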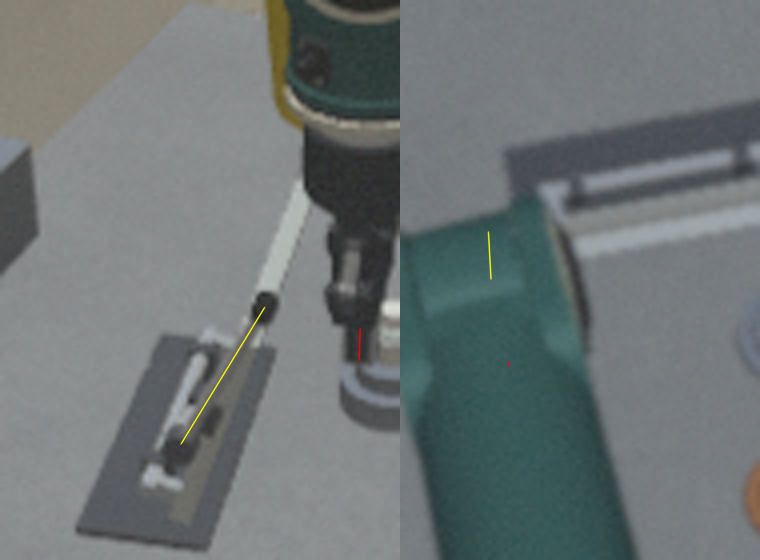

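The fingers are lined up with the leg's plane, about 40 mm in front of the foot. I'll push along the shield's +x.

Emit:
move_arm(moves=[[0,[16,3,0],[0,0,0]],[0,[32,5,0],[0,0,0]],[0,[44,7,0],[0,0,0]],[0,[54,9,0],[0,0,0]],[0,[64,11,0],[0,0,0]]])

```text
time_s: 12.65
tcp_pos: [533.1, 57.2, 230.6]
ee_rot: [2.404, -2.022, -0.001]
force: [-0.4, -1.0, 0.3]
opening: -0.3
```

Emit:
move_arm(moves=[[0,[10,2,0],[0,0,0]],[0,[20,3,0],[0,0,0]],[0,[30,5,0],[0,0,0]],[0,[40,7,0],[0,0,0]],[0,[50,8,0],[0,0,0]]])

```text
time_s: 13.15
tcp_pos: [583.4, 65.4, 230.7]
ee_rot: [-2.404, 2.022, 0.0]
force: [-0.1, -0.4, 0.5]
opening: 0.5
```

Run:
```python
from ov import *
st=state();p=st["tcp_pos"];print(p,st["force"])
s=grab_frame("side")
L=shieldl([650.3,-70.5,.169])[:2]+[(np.array([p,p-[0,0,25]]),(0,0,255))]
cv2.imwrite("pics/o.png",draw("side",s,(215,130,130,140),4,L))
```

```text
[583.39640019  65.40311187 230.73661448] [-0.14822228 -0.41045752  0.50504937]
```

View pics/o.png

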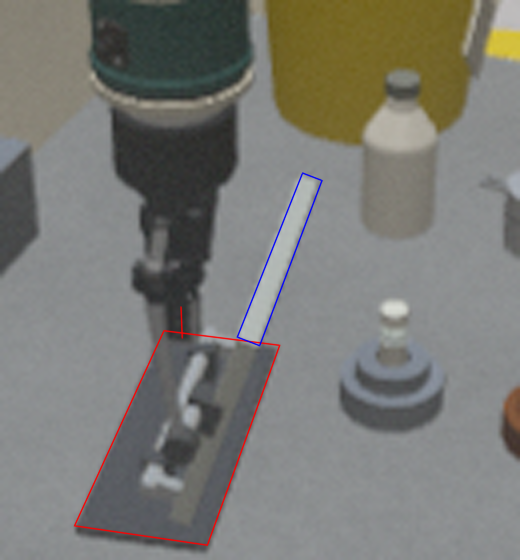

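Emit:
move_arm(moves=[[0,[10,2,0],[0,0,0]],[0,[20,3,0],[0,0,0]],[0,[28,5,0],[0,0,0]],[0,[28,5,0],[0,0,0]],[0,[28,5,0],[0,0,0]]])

```text
time_s: 13.7
tcp_pos: [610.5, 70.2, 230.6]
ee_rot: [2.404, -2.022, -0.001]
force: [-0.5, 0.0, 0.9]
opening: -0.1
```

Run:
```python
from ov import *
st=state();p=st["tcp_pos"];print(p,st["force"])
s=grab_frame("side")
L=shieldl([650.3,-70.5,.169],-.3,2.76)[3:]
cv2.imwrite("pics/q.png",np.hstack([draw("side",s,(205,150,90,140),4,L),draw("side",s,(205,150,90,140),4,[])]))
```

```text
[610.49334674  70.22660535 230.56552183] [-0.48378295  0.01014735  0.93684859]
```

View pics/q.png

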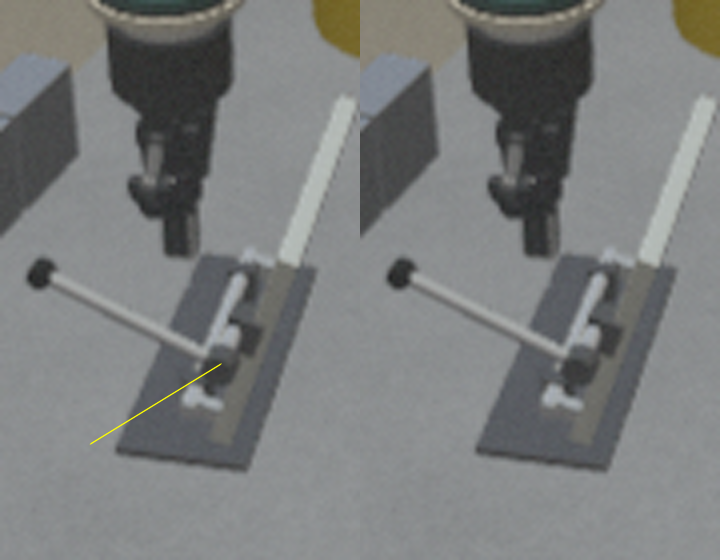

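The leg has gone over centre and was still falling in this frame, with the foot at side pixel (215,218). I'll move back in front of the shield's middle and check again.

Emit:
move_arm(moves=[[0,[-25,-10,15],[0,0,0]],[0,[-50,-35,20],[0,0,0]],[0,[-68,-75,20],[0,0,0]],[0,[-80,-118,20],[0,0,0]],[0,[-86,-162,20],[0,0,0]]])

```text
time_s: 14.25
tcp_pos: [523.2, -93.2, 251.3]
ee_rot: [2.405, -2.022, 0.001]
force: [1.2, 0.5, -0.5]
opening: 0.1
```

Emit:
move_arm(moves=[[0,[0,0,-20],[0,0,0]],[0,[0,0,-40],[0,0,0]],[0,[0,0,-60],[0,0,0]],[0,[0,0,-60],[0,0,0]],[0,[0,0,-60],[0,0,0]]])

```text
time_s: 14.75
tcp_pos: [524.5, -91.8, 191.3]
ee_rot: [2.404, -2.022, -0.0]
force: [-0.2, 0.3, 0.6]
opening: 0.1
```

Run:
```python
from ov import *
st=state();p=st["tcp_pos"];print(p,st["force"])
s=grab_frame("side")
S=shieldl([650.3,-70.5,.169],-.3,2.76);L=S[3:]+S[1:2]+[(np.array([p,p-[0,0,25]]),(0,0,255))]
cv2.imwrite("pics/r.png",np.hstack([draw("side",s,(205,130,95,140),4,L),draw("side",s,(205,130,95,140),4,[])]))
```

```text
[524.54067619 -91.80570446 191.32021636] [-0.18906171  0.33500832  0.64266222]
```

View pics/r.png

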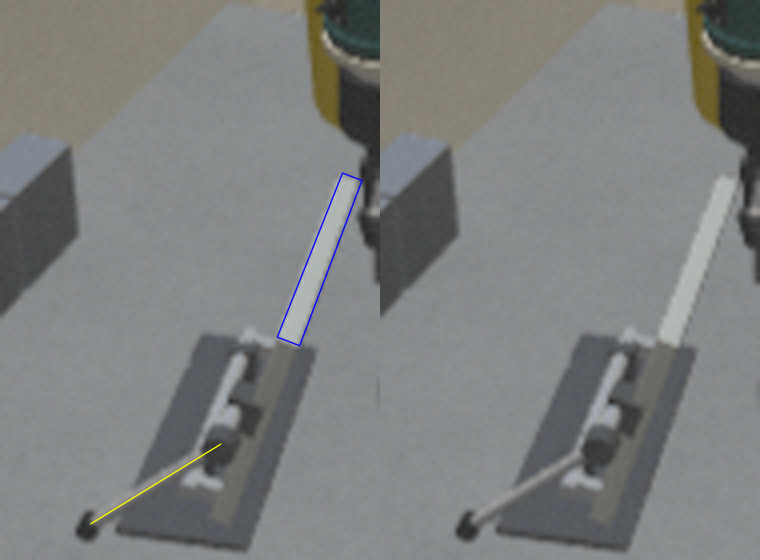

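The leg is fully down, matching the 2.76 rad overlay with its foot at side pixel (226,261). Now I'll push the shield up gently.

Emit:
move_arm(moves=[[0,[12,2,0],[0,0,0]],[0,[24,4,0],[0,0,0]],[0,[34,6,0],[0,0,0]],[0,[44,7.5,0],[0,0,0]],[0,[54,9,0],[0,0,0]]])

```text
time_s: 15.3
tcp_pos: [579.4, -82.7, 190.8]
ee_rot: [2.404, -2.022, -0.001]
force: [-4.8, -0.8, 2.4]
opening: 0.2
```

Emit:
move_arm(moves=[[0,[6,1,0],[0,0,0]],[0,[12,2,0],[0,0,0]],[0,[16,2.7,0],[0,0,0]],[0,[20,3.4,0],[0,0,0]],[0,[22,3.7,0],[0,0,0]]])

```text
time_s: 15.8
tcp_pos: [600.9, -79.0, 190.8]
ee_rot: [-2.404, 2.022, 0.0]
force: [-3.2, -0.9, 1.4]
opening: 0.3
```

Run:
```python
from ov import *
st=state();p=st["tcp_pos"];print(p,st["force"])
s=grab_frame("side")
S=shieldl([650.3,-70.5,.169],0,2.76);L=S[3:]+S[1:2]+[(np.array([p,p-[0,0,25]]),(0,0,255))]
cv2.imwrite("pics/t.png",np.hstack([draw("side",s,(205,130,95,140),4,L),draw("side",s,(205,130,95,140),4,[])]))
```

```text
[600.90957332 -79.04088772 190.76979856] [-3.21984969 -0.92761755  1.35349232]
```

View pics/t.png

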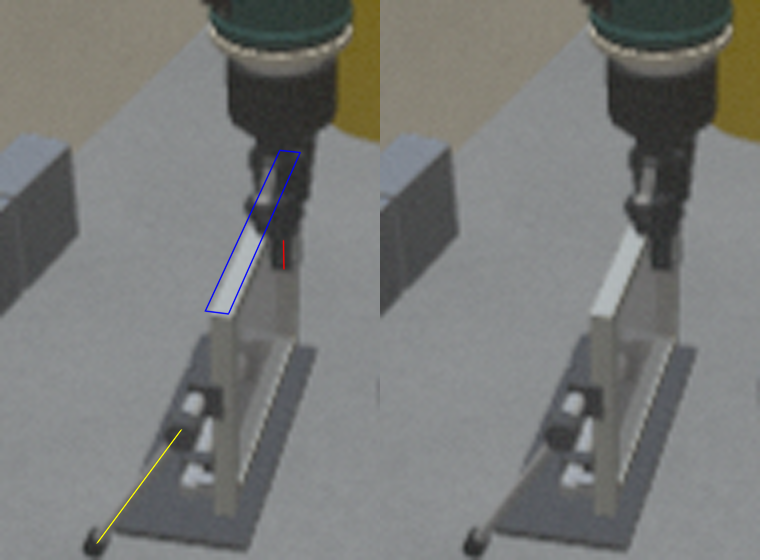

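Emit:
move_arm(moves=[[0,[1.5,0.2,0],[0,0,0]],[0,[3,0.5,0],[0,0,0]],[0,[4,0.7,0],[0,0,0]],[0,[4,0.7,0],[0,0,0]],[0,[4,0.7,0],[0,0,0]]])

```text
time_s: 16.35
tcp_pos: [604.6, -78.5, 190.8]
ee_rot: [-2.404, 2.023, 0.0]
force: [-2.7, -1.5, 2.3]
opening: -0.4
```

Emit:
move_arm(moves=[[0,[1.5,0.2,0],[0,0,0]],[0,[3,0.5,0],[0,0,0]],[0,[4,0.7,0],[0,0,0]],[0,[4,0.7,0],[0,0,0]],[0,[4,0.7,0],[0,0,0]]])

```text
time_s: 16.85
tcp_pos: [608.1, -78.0, 190.8]
ee_rot: [2.403, -2.022, -0.002]
force: [-9.5, -1.0, 5.8]
opening: -0.2
```

Run:
```python
from ov import *
st=state();p=st["tcp_pos"];print(p,st["force"])
s=grab_frame("side");t=grab_frame("top")
S=shieldl([650.3,-70.5,.169],0.01,2.76);L=S[3:]+S[1:2]
cv2.imwrite("pics/u.png",np.hstack([draw("side",s,(205,130,95,140),4,L),draw("side",s,(205,130,95,140),4,[])]))
cv2.imwrite("pics/u2.png",draw("top",t,(240,130,130,100),6,S[:2]))
```

```text
[608.05908985 -77.98281159 190.75314145] [-9.50596679 -0.99153819  5.7800996 ]
```

View pics/u.png

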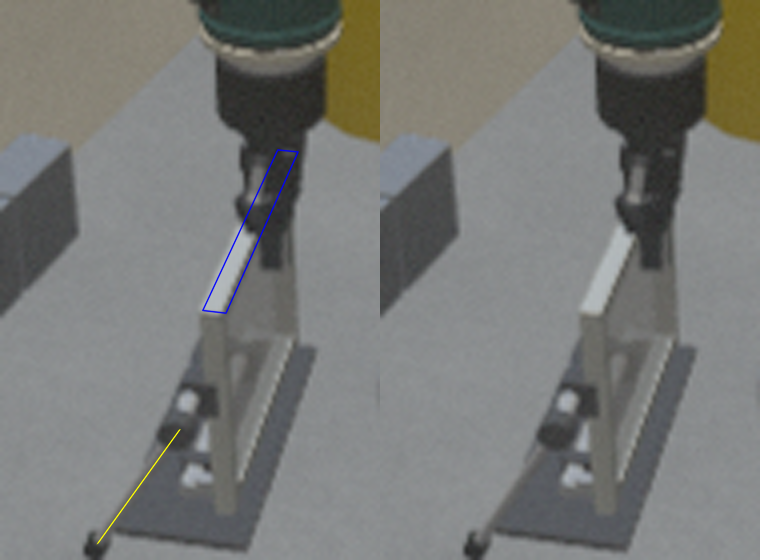

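View pics/u2.png

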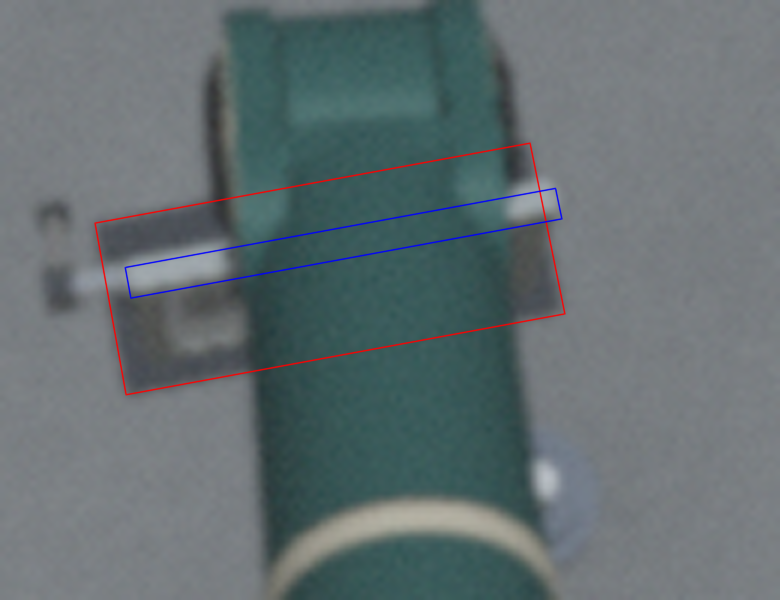

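The resisting force has risen from about 3 N to 9.5 N, so the foot is on the bench stop and the shield is upright in both views. I'll hold, check steadiness, then hand in.

Emit:
move_arm(moves=[[0,[0,0,0],[0,0,0]],[0,[0,0,0],[0,0,0]],[0,[0,0,0],[0,0,0]],[0,[0,0,0],[0,0,0]],[0,[0,0,0],[0,0,0]]])

```text
time_s: 17.45
tcp_pos: [608.0, -78.0, 190.8]
ee_rot: [2.403, -2.022, -0.002]
force: [-8.7, -0.9, 6.7]
opening: -0.1
```

Run:
```python
from ov import *
st=state();print(st["tcp_pos"],st["force"],abs(st["joint_vel"]).max())
s=grab_frame("side");cv2.imwrite("pics/v.png",cv2.resize(s[120:280,200:380],None,fx=4,fy=4,interpolation=cv2.INTER_CUBIC)[:600])
```

```text
[608.03705712 -77.99137083 190.75345157] [-8.65653024 -0.8638133   6.74743707] 0.001973193795441065
```

View pics/v.png

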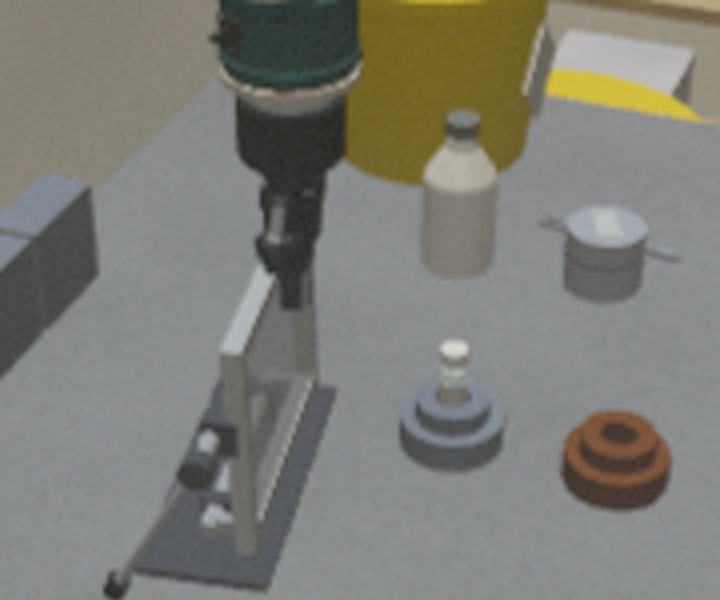

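The shield is upright and still with the leg's foot on the bench, and the vial is standing in the grey pot.

```bash
python3 -c "
from plant import *
print(finish_job()); s=state(); print(s['time_s'],s['force'])"
```

```text
the job is handed in; nothing more can be done
None
the job is handed in; nothing more can be done
```

All three steps are done, and I handed the job in at about 17.5 s with the closed fingers still pressing the shield. `finish_job` gave no verdict.

- **Vial:** I lifted the tall vial from the middle hole of the rack, lowered it upright into the grey lead pot and let it go. Its cap lined up with where a fully seated vial should be, at z = 90 mm.
- **Kickstand:** I pushed it over the top. It fell fully down and matched the projected 2.76 rad position.
- **Shield:** I pushed it upright until the kickstand's foot met the bench. On the last reading the push was steady at about 8.7 N and the arm was still.

The top view put the shield roughly 3 mm (about 0.02 rad) past my model of upright, well within the 0.07 rad limit. The two cameras also disagreed by 2–3 mm on the rack and pot positions, within the fit of the parts. I saw no other item on the bench moved, but I did not re-measure each one at the end.

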